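Slide the bushing under the microscope and shut the guard

ROBOT

A 6-joint arm with a two-finger parallel gripper is mounted at the origin on the work surface. World frame = base frame: x ahead of the robot, y to its left, z up, the work surface at z = 0. Lengths are in m, angles in rad, forces in N, time in s.
With the tool pointing down it reaches from about 0.35 to 0.775 m from the base axis. Payload 5.5 kg.
Tool frame: the origin (TCP) lies at the very end of the fingers, on their centre line; the grasp point (between the pads) lies 19 mm behind it; z points along the fingers, y is the direction in which the jaws open and shut (so a half turn about z gives the same grasp; the last joint's range is limited). The gripper opens to 85 mm and grips with 20 to 120 N. Pads are 22 mm wide; open, the fingers measure 114 mm over their backs; the gripper's body (76 mm by 85 mm) begins 54 mm behind the grasp point. The pads swing forward as they close: fully open they stand 13 mm farther back than shut.
Start: joints at [0.975, 0.313, 0.046, 1.304, 0, 1.431], TCP at [0.253, 0.516, 0.231] pointing down, gripper open.
Joint ranges: [-2.76, 2.76], [-0.86, 1.69], [-1.03, 1.26], [-2.2, 2.34], [-1.47, 1.5], [-3.14, 3.14]. Speed limits (rad/s): [2.57, 2.57, 3.14, 3.14, 3.14, 3.14].

INTERFACE

Orientations are given as a unit quaternion [w, x, y, z].
In Python, from workcell import env gives the robot as it stands. The module is installed in compiled form; this text tells all that it offers.
- The arm moves only by the shell command python3 -m pendant 'ROWS' [FORCE]. ROWS is JSON, a list of rows, each an object with "fingers": the finger opening in mm, from 0 to 85.4; "delta_pos": the shift along the tool's x, y, z in mm, a list of three; "angular": the turn, a rotation vector about the tool's x, y, z in rad, a list of three. In form: [{"fingers": fingers, "delta_pos": [x, y, z], "angular": [ax, ay, az]}, ...]. A call has 1 to 12 rows; each row shifts and turns the commanded pose from where the row before left it, along the tool's axes as they then stand; what a row does not reach is not made up. A row lasts 1/10 s, in which the tool goes at most 50 mm and 8.59 degrees, less where a joint would pass 70% of its speed; a pose out of reach is approached as far as the arm can. A call is refused whole if a number of a shift passes 50 or a number of a turn 0.15, either way. A call with a gripper value outside its range is refused whole. The fingers move at their own pace and stop on an object; FORCE is the grip in N (left out, the last holds). Time passes only in rows, so rows that do not move let the fingers close. It gives the time, the measured TCP pose, the force and the opening at its end, in the units of the state.
- env.get_state(): the state, without advancing time (a new reading comes with each control period).
- env.read_camera(name): name is "side" or "top"; returns the picture (420x560x3 uint8, blue, green, red); there is no depth.
- env.camera_params(name): a dict with "fx", "fy", "cx", "cy" (pixels), "k1" (the pictures are not rectified: a ray, as slopes to the right and down, at radius r is drawn at 1 + k1 r^2 times it, then the intrinsics apply), "view" (4x4, takes a point from world to camera coordinates). Camera axes: x right, y up, looking along -z (the intrinsics and any distortion apply to the point x, -y, -z); pixel columns grow to the right and rows downward; lengths in m; the calibration is good to about 2 mm. A picture is of the moment at which its call begins. camera_params takes no time and is no camera call.
- env.hand_in(): hands the job in, once; it reports no verdict.
The state is a dict: "clock": time; "joint_pos": joint angles; "qvel": joint speeds; "tau": joint torques, N m; "tcp_pos": TCP position; "orientation": TCP orientation; "wrist_force": force on the tool from outside, world axes, zero at the start; "ft_torque": the same for the moment, N m; "finger_gap": finger opening in m.
Only numpy, scipy, OpenCV 4.12 (cv2) and the standard library are available. Lean on these libraries where they do the work, as an engineer would, in place of code of your own. Each camera call takes 0.05 s, during which the arm holds its last target. There are 200 camera calls.

TASK

With the fingertips only, push the red-fronted slide stage gently in until it is fully home, so that the steel bushing rides along untouched and still standing on the black disc under the microscope; then push the yellow-framed guard fully shut in front of it. Pinch and lift nothing, and leave the other things on the station and the table where they are.

Things in the scene. Friction and masses are not known exactly. Their poses are not given: they have to be found in the camera images.
- station: Measuring station fixed to the table: blue base plate 320 (x) by 340 (y) by 25 mm high, origin at the centre of its underside, x to its rear (away from the robot), y to its left, z up; yaw up to 0.35 rad. All offsets here are along these axes. A grey stop post, 16 mm wide and 125 mm tall, stands at x -2, y -98 mm.
- microscope (a point): Lower end of the microscope tube (38 mm wide), 190 mm above the table at station x +105, y 0. The tube tops out at 327 mm; its column stands at x +125, y -125 mm.
- stage: Slide stage, loose in a straight channel between two rails along the station's x: aluminium deck 104 mm wide, 139 mm long, 20 mm thick (top 45 mm above the table), about 0.6 kg; needs about 3 to 7 N to slide and stays where left. Origin: underside, below the middle of the red front face; 25 mm above the table. Starts with this at station x -115 to -55 mm; fully home, against the rear stop, it is at x -5 mm.
- stage_push (a point): Point on the red front face of the stage's upright front plate, on its centre line, 70 mm above the table; moves with the stage; same axes as the station. The plate is 110 mm wide, 10 mm thick and reaches from 42 to 94 mm above the table. Push here towards the station's +x; pressing its front and rear at once counts as pinching.
- stage_nest (a point): Centre of the black 68 mm wide disc on the deck, 105 mm behind the red face, at deck height (45 mm above the table).
- bushing: The part to be inspected: steel stepped bushing, 34 mm across at the foot and 42 mm tall, standing loose within about 12 mm of the centre of the black disc on the stage; origin at the centre of its underside. It must ride along untouched.
- guard (a joint): Angle of the swing guard in rad: 0 is fully shut (a hard end stop) across the station's front, just in front of the stage when that is home; grows as it swings out towards the robot; it starts 1.25 to 1.75 open (1.57 = sticking straight out to -x). The hinge is stiff (about 0.12 N m), so it stays where it is left.
- guard_hinge (a point): Point on the guard's upright hinge axis, at station x -20, y +100 mm, 92 mm above the table. Its z is up; at angle a (guard) the panel reaches from the hinge along the direction (-sin a, -cos a) in the station's x, y. The hinge pillar is 18 mm thick and 155 mm tall.
- guard_push (a point): Point on the guard's outer face, 130 mm from the hinge axis, 92 mm above the table; moves with the guard. The panel (yellow frame, amber window) is 10 mm thick, centred on the hinge axis, from 19 to 193 mm from it and 42 to 142 mm above the table. To shut it, push its outer face along (cos a, -sin a) in the station's x, y; pressing both faces at once counts as pinching.
- brass_bushing: Spare brass bushing standing on the station's base plate at its front right, same shape as the steel bushing (34 mm across, 42 mm tall); origin at the centre of its underside. Leave alone.
- plug_gauge: Dark steel plug gauge, 28 mm across, 70 mm tall, standing on the base plate at its rear left; origin at the centre of its underside. Leave alone.
- ring_gauge: Steel ring 60 mm across, 22 mm high, lying on the table to the right; origin at the centre of its underside. Leave alone.
- tool_cone: Steel taper tool holder, 60 mm across, 85 mm tall, standing on the table to the right; origin at the centre of its underside. Leave alone.
- jar: Small amber jar with white cap, 52 mm across, 70 mm tall, on the table to the right; origin at the centre of its underside. Leave alone.
- driver: Screwdriver lying on the table to the left. Leave alone.
- mug: Blue mug, 76 mm across, 90 mm tall, on the table to the left; origin at the centre of its underside. Leave alone.
There are look-alikes about, which are no part of the job. What is meant by the stage is not brown, and is the smaller of those in its own colour.

How it is judged:
By the outcome, as a careful person would: the job done as asked, in the order asked, and still so for the second after the job is handed in, with the robot touching nothing.
It also fails if it takes over 54 s, if anything falls off the work surface, if the arm or the gripper's body presses on something with over 40 N, if the wrist force passes 120 N, or if a joint passes its speed limit or range.

## Working session

There is one attempt and no reset: what is moved stays moved. The work goes in short steps, Python scripts to look and compute and a shell command to move; the robot and the scene stay as the last step left them, time stands still between calls to the robot, and variables do not carry over. Pictures are saved under pics/ and viewed, about 8 in all and at most 12, crops included, and the job is handed in when it is done.

```bash
mkdir -p pics
python3 - <<'E'
from workcell import env
import cv2, numpy as np
for n in("top","side"):
    cv2.imwrite(f"pics/{n}0.png",env.read_camera(n)); p=env.camera_params(n)
    print(n,{k:(np.round(v,4).tolist()) for k,v in p.items()})
s=env.get_state(); print(s)
E
```

```text
top {'fx': 421.4509, 'fy': 421.4509, 'cx': 278.5119, 'cy': 208.7298, 'k1': -0.0902, 'view': [[0.0031, -0.9999, 0.0128, 0.0027], [0.987, 0.0051, 0.1605, -0.544], [-0.1606, 0.0122, 0.9869, -1.1359], [0.0, 0.0, 0.0, 1.0]]}
side {'fx': 487.7232, 'fy': 487.7232, 'cx': 287.7375, 'cy': 207.4507, 'k1': -0.0127, 'view': [[0.9174, -0.3979, -0.005, -0.4526], [0.2796, 0.6357, 0.7195, -0.2496], [-0.2831, -0.6615, 0.6945, -1.3429], [0.0, 0.0, 0.0, 1.0]]}
{'clock': 0.1, 'joint_pos': array([ 9.75398181e-01,  3.13909042e-01,  4.50838396e-02,  1.30359436e+00,
       -1.60439589e-05,  1.43119810e+00]), 'qvel': array([-0.00120426, -0.00236074,  0.00148256, -0.00127087,  0.00253289,
        0.00089658]), 'tau': array([ 2.20329872e-03, -4.81726348e+01,  2.99244136e+01,  1.26996651e-02,
       -1.23633549e-04, -5.23778056e-06]), 'tcp_pos': array([0.25285689, 0.51590935, 0.23050371]), 'orientation': array([-2.84113578e-04,  2.25932203e-01,  9.74142690e-01, -7.60308611e-04]), 'wrist_force': array([ 0.00145787,  0.07649001, -0.74198455]), 'ft_torque': array([ 0.04389664, -0.02379337,  0.02365953]), 'finger_gap': 0.08556000715394393}
```

View pics/top0.png

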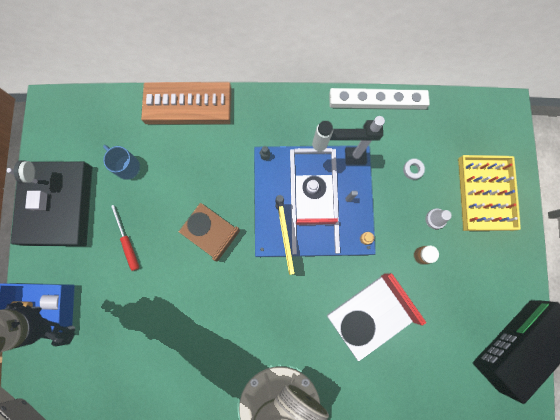

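View pics/side0.png

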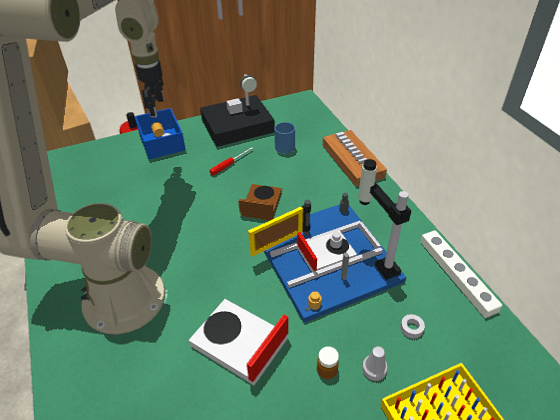

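The top view shows the blue plate with corners near (255,147), (371,147), (375,255) and (257,257). The small white stage has its red front at (317,221), and the bushing stands at (313,185). The yellow guard runs from (281,200) to (292,272), and the brass bushing is at (368,238). The side view agrees. The larger white and red stage and the brown one on the table are the look-alikes.

```bash
cat > h.py <<'E'
from workcell import env
import cv2, numpy as np
def ray(n,uv):
    p=env.camera_params(n); V=np.array(p["view"])
    K=np.array([[p["fx"],0,p["cx"]],[0,p["fy"],p["cy"]],[0,0,1]])
    s=cv2.undistortPoints(np.float64(uv).reshape(-1,1,2),K,np.array([p["k1"],0,0,0.]))[:,0]
    d=np.c_[s[:,0],-s[:,1],-np.ones(len(s))]@V[:3,:3]
    return -V[:3,:3].T@V[:3,3],d
def onz(n,uv,z):
    o,d=ray(n,uv); return (o+d*((z-o[2])/d[:,2])[:,None])[:,:2]
def proj(n,P):
    p=env.camera_params(n); V=np.array(p["view"]);P=np.atleast_2d(P)@V[:3,:3].T+V[:3,3]
    s=np.c_[P[:,0],-P[:,1]]/-P[:,2:]; s=s*(1+p["k1"]*(s**2).sum(1))[:,None]
    return s*[p["fx"],p["fy"]]+[p["cx"],p["cy"]]
def mask(n,img,col,box):
    h=cv2.cvtColor(img,cv2.COLOR_BGR2HSV).astype(int);H,S,Vv=h[...,0],h[...,1],h[...,2]
    m={"blue":(H>100)&(H<130)&(S>120),"red":((H<6)|(H>172))&(S>150)&(Vv>80),"yellow":(H>22)&(H<36)&(S>150)&(Vv>90)}[col]
    x0,y0,x1,y1=box; k=np.zeros(m.shape,np.uint8);k[y0:y1,x0:x1]=m[y0:y1,x0:x1]*255; return k
E
cat > m.py <<'E'
from h import *
img=cv2.imread("pics/top0.png"); side=cv2.imread("pics/side0.png")
b=mask("top",img,"blue",(240,130,390,270))
c=cv2.findNonZero(b); hull=cv2.convexHull(c)[:,0]
w=onz("top",hull,.025).astype(np.float32)
r=cv2.minAreaRect(w*1000); print("plate",r,cv2.boxPoints(r).round(1).tolist())
for n,im,bx in(("top",img,(280,205,350,235)),("side",side,(290,225,325,275))):
    k=cv2.findNonZero(mask(n,im,"red",bx))[:,0]; print(n,"red",len(k),cv2.boxPoints(cv2.minAreaRect(k)).tolist())
for n,im,bx in(("top",img,(270,185,305,285)),("side",side,(240,200,310,260))):
    k=cv2.findNonZero(mask(n,im,"yellow",bx))[:,0]; print(n,"yel",len(k),cv2.boxPoints(cv2.minAreaRect(k)).tolist())
E
python3 m.py
python3 - <<'E'
import cv2
a=cv2.imread("pics/top0.png")[135:285,240:390]
b=cv2.imread("pics/side0.png")[190:330,240:420]
a=cv2.resize(a,(400,400),interpolation=cv2.INTER_CUBIC);b=cv2.resize(b,(400,311),interpolation=cv2.INTER_CUBIC);b=cv2.copyMakeBorder(b,0,89,0,0,0)
cv2.imwrite("pics/crop0.png",cv2.hconcat([a,b]))
E
```

```text
plate ((575.2838134765625, -95.34407043457031), (319.0627136230469, 338.98095703125), 1.2210747003555298) [[412.20001220703125, 70.69999694824219], [419.3999938964844, -268.20001220703125], [738.4000244140625, -261.3999938964844], [731.2000122070312, 77.5]]
top red 11 [[297.0, 220.0], [334.9722900390625, 218.97372436523438], [335.02191162109375, 220.81021118164062], [297.04962158203125, 221.83648681640625]]
side red 316 [[292.0426940917969, 236.251708984375], [299.9707946777344, 231.40676879882812], [321.2292175292969, 266.19329833984375], [313.3011169433594, 271.0382385253906]]Traceback (most recent call last):
  File "m.py", line 10, in <module>
    k=cv2.findNonZero(mask(n,im,"yellow",bx))[:,0]; print(n,"yel",len(k),cv2.boxPoints(cv2.minAreaRect(k)).tolist())
      ~~~~~~~~~~~~~~~~~~~~~~~~~~~~~~~~~~~~~~~^^^^^
TypeError: 'NoneType' object is not subscriptable
```

View pics/crop0.png

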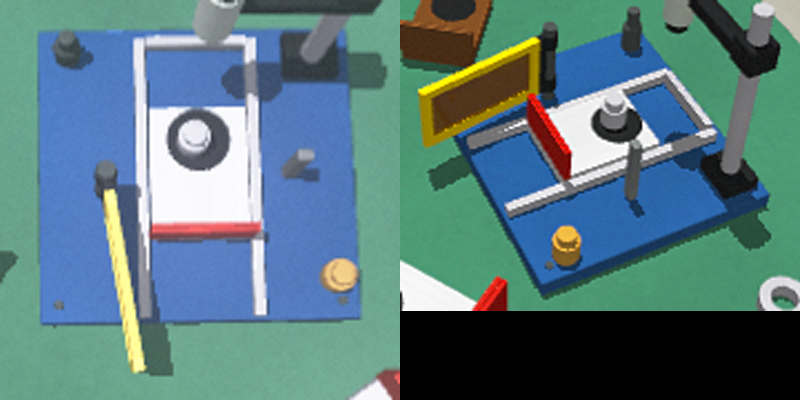

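The crop shows the stage's red face running from about (297,222) to (337,222) in full-image pixels. The guard's top edge runs from (281,206) at the hinge to (292,274) at the tip, so it is open a little under 1.57.

```bash
cat >> h.py <<'E'
O=np.array([.5753,-.0953]); YAW=.0212
R=np.array([[np.cos(YAW),-np.sin(YAW)],[np.sin(YAW),np.cos(YAW)]])
def st(xy): return (np.atleast_2d(xy)-O)@R
def wo(s): return np.atleast_2d(s)@R.T+O
E
python3 - <<'E'
from h import *
f=lambda n,uv,z:print((st(onz(n,uv,z))*1000).round(1).tolist())
f("top",[[297,222],[337.5,222.5]],.094)         # red top front edge
f("top",[[281,206],[291.5,274]],.142)           # guard
f("side",[[240+419/2.222,190+93/2.222],[240+538/2.222,190+40/2.222]],.142)
f("side",[[240+530/2.222,190+93/2.222],[240+570/2.222,190+152/2.222]],.094)
f("top",[[312.5,186]],.087); f("top",[[313.5,187.5]],.045)
print(proj("top",np.c_[wo([[-.02,.1]]),[[.155]]]), proj("side",np.c_[wo([[-.02,.1]]),[[.155]]]))
E
```

```text
[[-73.9, 53.1], [-77.1, -55.4]]
[[-38.1, 96.0], [-211.4, 72.9]]
[[233.2, -138.8], [428.1, -126.8]]
[[398.1, -165.9], [376.2, -264.2]]
[[25.1, 7.9]]
[[29.9, 1.0]]
[[279.3775744  198.15758657]] [[306.08077773 200.71827104]]
```

```bash
python3 -m pendant '[{"fingers":0,"delta_pos":[0,0,0],"angular":[0,0,-0.1193]},{"fingers":0,"delta_pos":[0,0,0],"angular":[0,0,-0.1193]},{"fingers":0,"delta_pos":[0,0,0],"angular":[0,0,-0.1193]},{"fingers":0,"delta_pos":[0,0,0],"angular":[0,0,-0.1193]},{"fingers":0,"delta_pos":[-6,-20,0],"angular":[0,0,0]},{"fingers":0,"delta_pos":[-11,-40,0],"angular":[0,0,0]},{"fingers":0,"delta_pos":[-11,-40,0],"angular":[0,0,0]},{"fingers":0,"delta_pos":[-11,-40,0],"angular":[0,0,0]},{"fingers":0,"delta_pos":[-11,-40,0],"angular":[0,0,0]},{"fingers":0,"delta_pos":[-11,-40,0],"angular":[0,0,0]},{"fingers":0,"delta_pos":[-11,-40,0],"angular":[0,0,0]},{"fingers":0,"delta_pos":[-6,-20,0],"angular":[0,0,0]}]' 20
cat > w.py <<'E'
from h import *
from scipy.spatial.transform import Rotation as T
s=env.get_state(); q=s["orientation"]; M=T.from_quat(np.r_[q[1:],q[0]]).as_matrix()
print(s["clock"],"station",(st(s["tcp_pos"][:2])*1000).round(1),"z",(s["tcp_pos"][2]*1000).round(1),"toolx yaw-st",np.arctan2(-M[1,0],-M[0,0])-YAW,"F",s["wrist_force"].round(1),"q",s["joint_pos"].round(2),"gap",round(s["finger_gap"],4), "tilt",M[:,2].round(3))
E
python3 w.py
```

```text
clock: 1.3
tcp_pos: [0.337, 0.2355, 0.2311]
orientation: [-0.0, -0.01, 1.0, -0.0]
wrist_force: [0.6, -0.1, 0.3]
finger_gap: -0.0001
1.3 station [[-231.2  335.8]] z 231.1 toolx yaw-st -0.0019527455805373461 F [ 0.6 -0.1  0.3] q [ 0.41 -0.   -0.33  1.24 -0.    0.4 ] gap -0.0001 tilt [-0.    -0.001 -1.   ]
```

```bash
python3 -m pendant '[{"fingers":0,"delta_pos":[-6,-18,0],"angular":[0,0,0]},{"fingers":0,"delta_pos":[-11,-40,0],"angular":[0,0,0]},{"fingers":0,"delta_pos":[-11,-40,0],"angular":[0,0,0]},{"fingers":0,"delta_pos":[-11,-40,0],"angular":[0,0,0]},{"fingers":0,"delta_pos":[-11,-40,0],"angular":[0,0,0]},{"fingers":0,"delta_pos":[-11,-40,0],"angular":[0,0,0]},{"fingers":0,"delta_pos":[-11,-40,0],"angular":[0,0,0]},{"fingers":0,"delta_pos":[-11,-40,0],"angular":[0,0,0]},{"fingers":0,"delta_pos":[-11,-28,0],"angular":[0,0,0]},{"fingers":0,"delta_pos":[-2,-10,0],"angular":[0,0,0]},{"fingers":0,"delta_pos":[0,0,0],"angular":[0,0,0]}]'
python3 -m pendant '[{"fingers":0,"delta_pos":[0,0,20],"angular":[0,0,0]},{"fingers":0,"delta_pos":[0,0,25],"angular":[0,0,0]},{"fingers":0,"delta_pos":[0,0,25],"angular":[0,0,0]},{"fingers":0,"delta_pos":[0,0,25],"angular":[0,0,0]},{"fingers":0,"delta_pos":[0,0,25],"angular":[0,0,0]},{"fingers":0,"delta_pos":[0,0,10],"angular":[0,0,0]},{"fingers":0,"delta_pos":[0,0,0],"angular":[0,0,0]}]'
python3 w.py
python3 - <<'E'
from h import *
a=env.read_camera("top")[135:285,240:390];b=env.read_camera("side")[170:320,240:420]
cv2.imwrite("pics/c1.png",cv2.hconcat([cv2.resize(a,(390,390)),cv2.resize(b,(400,390))]))
E
```

```text
clock: 2.4
tcp_pos: [0.4401, -0.0966, 0.2307]
orientation: [-0.001, -0.01, 1.0, 0.0]
wrist_force: [-0.2, 0.1, -0.6]
finger_gap: 0.0002
clock: 3.1
tcp_pos: [0.4387, -0.0941, 0.1002]
orientation: [-0.002, -0.011, 1.0, 0.001]
wrist_force: [0.6, 0.1, 0.9]
finger_gap: 0.0002
3.1 station [[-136.5    4.1]] z 100.2 toolx yaw-st 0.0018003438673465273 F [0.6 0.1 0.9] q [-0.39  0.16 -0.49  0.92  0.   -0.41] gap 0.0002 tilt [-0.003  0.002 -1.   ]
```

View pics/c1.png

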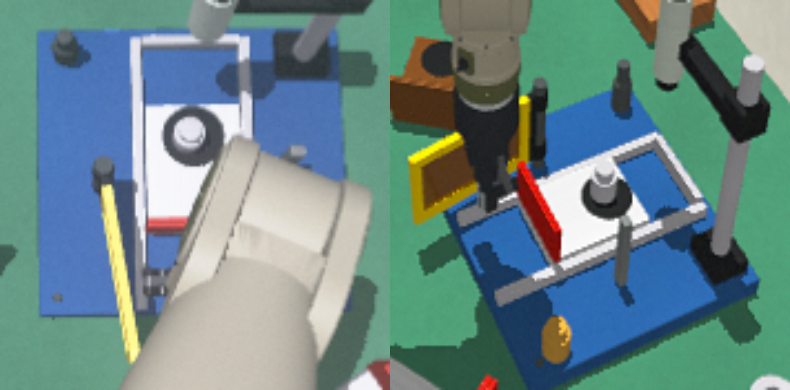

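The fingers appear at top pixel (299,243) and the side tip at about (284,247), left of where I expected. I'll check this by projecting the TCP.

Run:
```python
from h import *
p=env.get_state()["tcp_pos"]
for n in("top","side"):
  print(n,proj(n,[p,p+[0,0,.05],p+[0,0,.1]]).round(1).tolist())
  print(" face",proj(n,np.c_[wo([[-.075,.055],[-.075,-.055],[-.075,.055],[-.075,-.055]]),[.094,.094,.042,.042]]).round(1).tolist())
```

```text
top [[316.8, 244.2], [318.8, 242.6], [321.1, 241.0]]
 face [[296.3, 222.4], [337.3, 221.7], [295.3, 224.8], [334.5, 224.1]]
side [[283.7, 249.0], [283.5, 236.6], [283.3, 223.5]]
 face [[295.3, 231.7], [312.7, 258.6], [295.2, 243.8], [312.1, 270.7]]
```

```bash
python3 -m pendant '[{"fingers":0,"delta_pos":[0,-4,10],"angular":[0,0,0]},{"fingers":0,"delta_pos":[0,0,10],"angular":[0,0,0]},{"fingers":0,"delta_pos":[0,0,10],"angular":[0,0,0]},{"fingers":0,"delta_pos":[-8,0,0],"angular":[0,0,0]},{"fingers":0,"delta_pos":[-8,0,0],"angular":[0,0,0]},{"fingers":0,"delta_pos":[-8,0,0],"angular":[0,0,0]},{"fingers":0,"delta_pos":[-6,0,0],"angular":[0,0,0]},{"fingers":0,"delta_pos":[-3,0,0],"angular":[0,0,0]},{"fingers":0,"delta_pos":[-2,0,0],"angular":[0,0,0]}]'
python3 -m pendant '[{"fingers":0,"delta_pos":[-2,0,0],"angular":[0,0,0]},{"fingers":0,"delta_pos":[-2,0,0],"angular":[0,0,0]},{"fingers":0,"delta_pos":[-2,0,0],"angular":[0,0,0]},{"fingers":0,"delta_pos":[-2,0,0],"angular":[0,0,0]},{"fingers":0,"delta_pos":[-2,0,0],"angular":[0,0,0]},{"fingers":0,"delta_pos":[-2,0,0],"angular":[0,0,0]},{"fingers":0,"delta_pos":[-2,0,0],"angular":[0,0,0]},{"fingers":0,"delta_pos":[-2,0,0],"angular":[0,0,0]}]'; python3 w.py
```

```text
clock: 4.1
tcp_pos: [0.4759, -0.099, 0.0714]
orientation: [0.0, -0.011, 1.0, 0.0]
wrist_force: [0.4, 0.7, 0.3]
finger_gap: -0.0
clock: 4.9
tcp_pos: [0.4915, -0.0987, 0.0713]
orientation: [0.0, -0.011, 1.0, 0.0]
wrist_force: [0.3, -0.7, -1.4]
finger_gap: 0.0
4.9 station [[-83.8  -1.6]] z 71.3 toolx yaw-st 0.00014984356378159452 F [ 0.3 -0.7 -1.4] q [-0.36  0.28 -0.41  0.88  0.   -0.38] gap 0.0 tilt [ 0.  0. -1.]
```

```bash
python3 -m pendant '[{"fingers":0,"delta_pos":[-2,0,0],"angular":[0,0,0]},{"fingers":0,"delta_pos":[-2,0,0],"angular":[0,0,0]},{"fingers":0,"delta_pos":[-2,0,0],"angular":[0,0,0]},{"fingers":0,"delta_pos":[-2,0,0],"angular":[0,0,0]}]'
python3 -m pendant '[{"fingers":0,"delta_pos":[-2,0,0],"angular":[0,0,0]},{"fingers":0,"delta_pos":[-2,0,0],"angular":[0,0,0]},{"fingers":0,"delta_pos":[-2,0,0],"angular":[0,0,0]},{"fingers":0,"delta_pos":[-2,0,0],"angular":[0,0,0]}]'; python3 w.py
python3 - <<'E'
from h import *
a=env.read_camera("top")[135:285,240:390];b=env.read_camera("side")[170:320,240:420]
cv2.imwrite("pics/c2.png",cv2.hconcat([cv2.resize(a,(390,390)),cv2.resize(b,(400,390))]))
E
```

```text
clock: 5.3
tcp_pos: [0.4956, -0.0981, 0.0709]
orientation: [-0.004, -0.01, 1.0, 0.0]
wrist_force: [-11.6, -0.7, 8.7]
finger_gap: -0.0
clock: 5.7
tcp_pos: [0.5036, -0.0979, 0.071]
orientation: [-0.004, -0.01, 1.0, 0.0]
wrist_force: [-11.0, -1.6, 8.0]
finger_gap: -0.0001
5.7 station [[-71.7  -1.1]] z 71.0 toolx yaw-st -0.0002977968551757422 F [-11.   -1.6   8. ] q [-0.35  0.31 -0.38  0.89 -0.   -0.37] gap -0.0001 tilt [-0.007  0.    -1.   ]
```

View pics/c2.png

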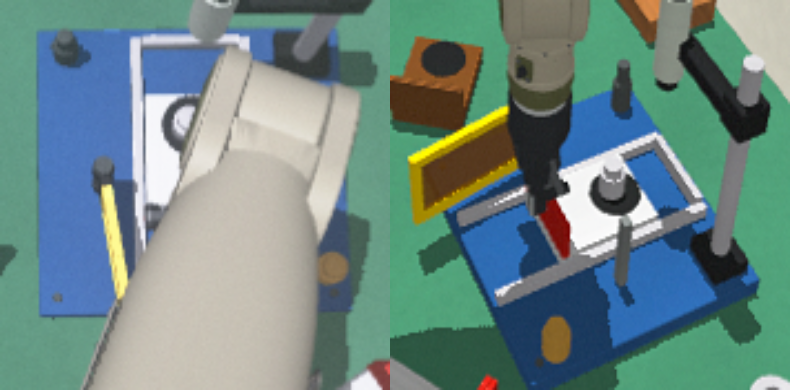

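Contact is made. The stage is sliding with about 11 N at the fingertip, and the bushing is standing on its disc (side crop 613,175). Fz shows some downward friction, so I'll ease the tool up slightly and go on pushing.

```bash
python3 -m pendant '[{"fingers":0,"delta_pos":[-2,0,-0.3],"angular":[0,0,0]},{"fingers":0,"delta_pos":[-2,0,-0.3],"angular":[0,0,0]},{"fingers":0,"delta_pos":[-2,0,-0.3],"angular":[0,0,0]},{"fingers":0,"delta_pos":[-2,0,-0.3],"angular":[0,0,0]},{"fingers":0,"delta_pos":[-2,0,0],"angular":[0,0,0]},{"fingers":0,"delta_pos":[-2,0,0],"angular":[0,0,0]},{"fingers":0,"delta_pos":[-2,0,0],"angular":[0,0,0]},{"fingers":0,"delta_pos":[-2,0,0],"angular":[0,0,0]},{"fingers":0,"delta_pos":[-2,0,0],"angular":[0,0,0]},{"fingers":0,"delta_pos":[-2,0,0],"angular":[0,0,0]},{"fingers":0,"delta_pos":[-2,0,0],"angular":[0,0,0]},{"fingers":0,"delta_pos":[-2,0,0],"angular":[0,0,0]}]'; python3 w.py
python3 -m pendant '[{"fingers":0,"delta_pos":[-2,0,0],"angular":[0,0,0]},{"fingers":0,"delta_pos":[-2,0,0],"angular":[0,0,0]},{"fingers":0,"delta_pos":[-2,0,0],"angular":[0,0,0]},{"fingers":0,"delta_pos":[-2,0,0],"angular":[0,0,0]},{"fingers":0,"delta_pos":[-2,0,0],"angular":[0,0,0]},{"fingers":0,"delta_pos":[-2,0,0],"angular":[0,0,0]},{"fingers":0,"delta_pos":[-2,0,0],"angular":[0,0,0]},{"fingers":0,"delta_pos":[-2,0,0],"angular":[0,0,0]},{"fingers":0,"delta_pos":[-2,0,0],"angular":[0,0,0]},{"fingers":0,"delta_pos":[-2,0,0],"angular":[0,0,0]}]'; python3 w.py
```

```text
clock: 7.0
tcp_pos: [0.5315, -0.0978, 0.0725]
orientation: [0.0, -0.011, 1.0, 0.0]
wrist_force: [-3.0, 0.0, -2.3]
finger_gap: 0.0
7.0 station [[-43.8  -1.6]] z 72.5 toolx yaw-st 0.00019038928531298766 F [-3.   0.  -2.3] q [-0.33  0.35 -0.31  0.91  0.   -0.35] gap 0.0 tilt [ 0.  0. -1.]
clock: 8.0
tcp_pos: [0.5515, -0.0974, 0.0725]
orientation: [0.0, -0.011, 1.0, 0.0]
wrist_force: [-3.5, -0.4, -2.8]
finger_gap: 0.0001
8.0 station [[-23.9  -1.6]] z 72.5 toolx yaw-st 0.00017907819808309078 F [-3.5 -0.4 -2.8] q [-0.32  0.38 -0.26  0.93  0.   -0.34] gap 0.0001 tilt [ 0.  0. -1.]
```

```bash
python3 -m pendant '[{"fingers":0,"delta_pos":[-1,0,0],"angular":[0,0,0]},{"fingers":0,"delta_pos":[-1,0,0],"angular":[0,0,0]},{"fingers":0,"delta_pos":[-1,0,0],"angular":[0,0,0]},{"fingers":0,"delta_pos":[-1,0,0],"angular":[0,0,0]}]'; python3 -m pendant '[{"fingers":0,"delta_pos":[-1,0,0],"angular":[0,0,0]},{"fingers":0,"delta_pos":[-1,0,0],"angular":[0,0,0]},{"fingers":0,"delta_pos":[-1,0,0],"angular":[0,0,0]}]'; python3 w.py
python3 - <<'E'
from h import *
a=env.read_camera("top")[135:285,240:390];b=env.read_camera("side")[170:320,240:420]
cv2.imwrite("pics/c3.png",cv2.hconcat([cv2.resize(a,(390,390)),cv2.resize(b,(400,390))]))
E
```

```text
clock: 8.4
tcp_pos: [0.5554, -0.0973, 0.0725]
orientation: [0.0, -0.011, 1.0, 0.0]
wrist_force: [-3.9, -0.6, -1.7]
finger_gap: 0.0007
clock: 8.7
tcp_pos: [0.5584, -0.0973, 0.0725]
orientation: [0.0, -0.011, 1.0, 0.0]
wrist_force: [-4.1, -0.1, -2.0]
finger_gap: 0.0001
8.7 station [[-16.9  -1.6]] z 72.5 toolx yaw-st 0.0001780689916290809 F [-4.1 -0.1 -2. ] q [-0.31  0.39 -0.24  0.93  0.   -0.34] gap 0.0001 tilt [ 0.  0. -1.]
```

View pics/c3.png

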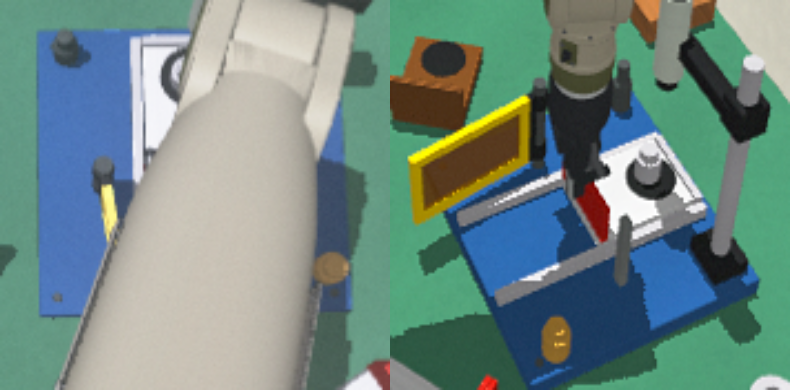

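The stage is nearly at the rear rail and the bushing is upright (side crop 648,170). I'll creep forward until the force rises.

```bash
for i in 1; do python3 -m pendant '[{"fingers":0,"delta_pos":[-1,0,0],"angular":[0,0,0]},{"fingers":0,"delta_pos":[-1,0,0],"angular":[0,0,0]}]'; python3 -m pendant '[{"fingers":0,"delta_pos":[-1,0,0],"angular":[0,0,0]}]';python3 -m pendant '[{"fingers":0,"delta_pos":[-1,0,0],"angular":[0,0,0]}]';python3 -m pendant '[{"fingers":0,"delta_pos":[-0.5,0,0],"angular":[0,0,0]}]'; done; python3 w.py
```

```text
clock: 9.0
tcp_pos: [0.5603, -0.0972, 0.0725]
orientation: [-0.0, -0.011, 1.0, 0.0]
wrist_force: [-3.4, -0.1, -0.8]
finger_gap: 0.0002
clock: 9.1
tcp_pos: [0.5605, -0.0971, 0.0725]
orientation: [-0.001, -0.011, 1.0, 0.0]
wrist_force: [-8.2, -0.0, 1.5]
finger_gap: -0.0002
clock: 9.2
tcp_pos: [0.5605, -0.0971, 0.0725]
orientation: [-0.002, -0.011, 1.0, -0.0]
wrist_force: [-10.5, -1.8, 4.5]
finger_gap: 0.0
clock: 9.3
tcp_pos: [0.5605, -0.0971, 0.0725]
orientation: [-0.002, -0.011, 1.0, -0.0]
wrist_force: [-11.5, -1.5, 5.1]
finger_gap: 0.0001
9.3 station [[-14.8  -1.5]] z 72.5 toolx yaw-st -0.000169687620755761 F [-11.5  -1.5   5.1] q [-0.31  0.4  -0.23  0.94 -0.   -0.33] gap 0.0001 tilt [-0.004 -0.    -1.   ]
```

The force rises against the stop and the TCP stalls, so the stage is home. Now I back off, lift, and cross to the guard's outer side.

```bash
python3 -m pendant '[{"fingers":0,"delta_pos":[3,0,0],"angular":[0,0,0]},{"fingers":0,"delta_pos":[8,0,0],"angular":[0,0,0]},{"fingers":0,"delta_pos":[15,0,0],"angular":[0,0,0]},{"fingers":0,"delta_pos":[15,0,0],"angular":[0,0,0]},{"fingers":0,"delta_pos":[5,0,-15],"angular":[0,0,0]},{"fingers":0,"delta_pos":[0,0,-30],"angular":[0,0,0]},{"fingers":0,"delta_pos":[0,0,-30],"angular":[0,0,0]},{"fingers":0,"delta_pos":[0,0,-30],"angular":[0,0,0]},{"fingers":0,"delta_pos":[0,0,-30],"angular":[0,0,0]},{"fingers":0,"delta_pos":[0,0,-20],"angular":[0,0,0]},{"fingers":0,"delta_pos":[0,0,0],"angular":[0,0,0]}]'; python3 w.py
python3 -m pendant '[{"fingers":0,"delta_pos":[10,15,0],"angular":[0,0,0]},{"fingers":0,"delta_pos":[20,30,0],"angular":[0,0,0]},{"fingers":0,"delta_pos":[20,30,0],"angular":[0,0,0]},{"fingers":0,"delta_pos":[20,30,0],"angular":[0,0,0]},{"fingers":0,"delta_pos":[15,30,0],"angular":[0,0,0]},{"fingers":0,"delta_pos":[10,15,0],"angular":[0,0,0]},{"fingers":0,"delta_pos":[0,0,0],"angular":[0,0,0]}]'; python3 w.py
python3 - <<'E'
from h import *
a=env.read_camera("top")[135:285,240:390];b=env.read_camera("side")[170:320,240:420]
cv2.imwrite("pics/c4.png",cv2.hconcat([cv2.resize(a,(390,390)),cv2.resize(b,(400,390))]))
E
```

```text
clock: 10.4
tcp_pos: [0.5196, -0.099, 0.2316]
orientation: [0.005, -0.011, 1.0, -0.001]
wrist_force: [-0.4, 0.7, 0.1]
finger_gap: -0.0004
10.4 station [[-55.7  -2.5]] z 231.6 toolx yaw-st 0.0003177014643351121 F [-0.4  0.7  0.1] q [-0.34  0.22 -0.08  1.26  0.   -0.36] gap -0.0004 tilt [ 0.009 -0.003 -1.   ]
clock: 11.1
tcp_pos: [0.4174, 0.0514, 0.227]
orientation: [0.0, -0.012, 1.0, 0.0]
wrist_force: [0.2, 0.4, -0.2]
finger_gap: 0.0002
11.1 station [[-154.8  150. ]] z 227.0 toolx yaw-st 0.0032162380981864552 F [ 0.2  0.4 -0.2] q [-0.07  0.02 -0.32  1.23  0.   -0.09] gap 0.0002 tilt [ 0.     0.001 -1.   ]
```

View pics/c4.png

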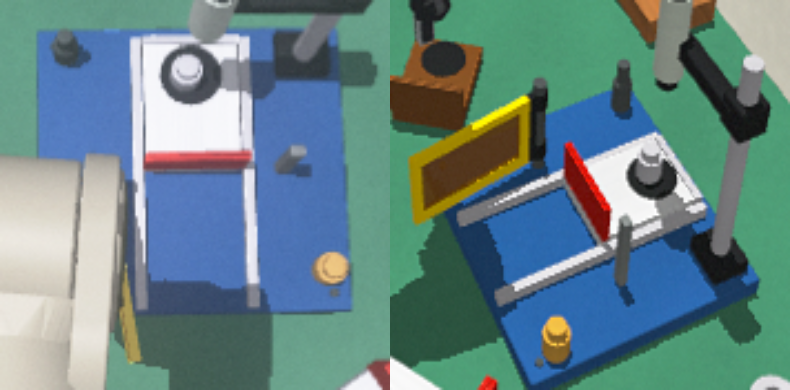

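The stage is against the rear rail and the bushing is upright on the disc (top crop 187,70). I'll descend and compute the guard arc.

```bash
python3 -m pendant '[{"fingers":0,"delta_pos":[0,0,12],"angular":[0,0,0]},{"fingers":0,"delta_pos":[0,0,25],"angular":[0,0,0]},{"fingers":0,"delta_pos":[0,0,25],"angular":[0,0,0]},{"fingers":0,"delta_pos":[0,0,25],"angular":[0,0,0]},{"fingers":0,"delta_pos":[0,0,25],"angular":[0,0,0]},{"fingers":0,"delta_pos":[0,0,20],"angular":[0,0,0]},{"fingers":0,"delta_pos":[0,0,0],"angular":[0,0,0]}]'; python3 w.py
cat > arc.py <<'E'
from h import *
p=st(env.get_state()["tcp_pos"][:2])[0]*1000
A=np.r_[1.44:-.001:-.06]
C=[np.array([-20,100])+130*np.array([-np.sin(a),-np.cos(a)])+(5+10*np.cos(a)+14.5*np.sin(a))*np.array([-np.cos(a),np.sin(a)]) for a in A]
for a,c,d in zip(A,C,np.diff(np.vstack([p,C]),axis=0)): print(round(a,2),c.round(),"tool",(-d[0]).round(1),d[1].round(1))
E
python3 arc.py
```

```text
clock: 11.9
tcp_pos: [0.4164, 0.0491, 0.0921]
orientation: [-0.003, -0.01, 1.0, 0.0]
wrist_force: [0.2, -0.4, -0.5]
finger_gap: -0.0
11.9 station [[-155.8  147.7]] z 92.1 toolx yaw-st -0.0014594335145295262 F [ 0.2 -0.4 -0.5] q [-0.07  0.12 -0.56  0.89  0.   -0.09] gap -0.0 tilt [-0.006  0.    -1.   ]
1.44 [-152.  104.] tool -4.2 -44.2
1.38 [-152.   96.] tool 0.1 -7.5
1.32 [-151.   89.] tool -0.4 -7.5
1.26 [-150.   81.] tool -0.8 -7.5
1.2 [-149.   74.] tool -1.3 -7.5
1.14 [-147.   66.] tool -1.7 -7.5
1.08 [-145.   59.] tool -2.2 -7.4
1.02 [-143.   51.] tool -2.7 -7.4
0.96 [-139.   44.] tool -3.1 -7.2
0.9 [-136.   37.] tool -3.6 -7.1
0.84 [-132.   30.] tool -4.1 -6.9
0.78 [-127.   23.] tool -4.5 -6.7
0.72 [-122.   17.] tool -5.0 -6.4
0.66 [-117.   11.] tool -5.4 -6.2
0.6 [-111.    5.] tool -5.8 -5.8
0.54 [-105.   -1.] tool -6.2 -5.5
0.48 [-98.  -6.] tool -6.6 -5.1
0.42 [-91. -11.] tool -7.0 -4.7
0.36 [-84. -15.] tool -7.3 -4.3
0.3 [-76. -19.] tool -7.6 -3.8
0.24 [-69. -22.] tool -7.9 -3.3
0.18 [-60. -25.] tool -8.1 -2.8
0.12 [-52. -27.] tool -8.3 -2.3
0.06 [-44. -29.] tool -8.5 -1.7
-0.0 [-35. -30.] tool -8.6 -1.2
```

```bash
python3 -m pendant '[{"fingers":0,"delta_pos":[-2,-10,0],"angular":[0,0,0]},{"fingers":0,"delta_pos":[-2,-15,0],"angular":[0,0,0]},{"fingers":0,"delta_pos":[0,-10,0],"angular":[0,0,0]},{"fingers":0,"delta_pos":[0,-5,0],"angular":[0,0,0]},{"fingers":0,"delta_pos":[0,-4,0],"angular":[0,0,0]},{"fingers":0,"delta_pos":[0,-4,0],"angular":[0,0,0]},{"fingers":0,"delta_pos":[0,-4,0],"angular":[0,0,0]},{"fingers":0,"delta_pos":[-0.4,-7.5,0],"angular":[0,0,0]},{"fingers":0,"delta_pos":[-0.8,-7.5,0],"angular":[0,0,0]}]'; python3 w.py
```

```text
clock: 12.8
tcp_pos: [0.4251, -0.0174, 0.0954]
orientation: [-0.0, -0.011, 1.0, 0.0]
wrist_force: [-0.1, 1.3, 0.5]
finger_gap: -0.0
12.8 station [[-148.5   81.1]] z 95.4 toolx yaw-st 0.0008492034362354642 F [-0.1  1.3  0.5] q [-0.23  0.12 -0.55  0.9   0.   -0.25] gap -0.0 tilt [-0.  0. -1.]
```

Contact with the guard reads about 1 N, as expected. I'll follow the arc.

```bash
python3 -m pendant '[{"fingers":0,"delta_pos":[-0.5,-7.5,0],"angular":[0,0,0]},{"fingers":0,"delta_pos":[-1.5,-7.5,0],"angular":[0,0,0]},{"fingers":0,"delta_pos":[-2,-7.5,0],"angular":[0,0,0]},{"fingers":0,"delta_pos":[-2.5,-7.5,0],"angular":[0,0,0]},{"fingers":0,"delta_pos":[-3,-7,0],"angular":[0,0,0]},{"fingers":0,"delta_pos":[-3.5,-7,0],"angular":[0,0,0]},{"fingers":0,"delta_pos":[-4,-7,0],"angular":[0,0,0]},{"fingers":0,"delta_pos":[-4.5,-6.5,0],"angular":[0,0,0]},{"fingers":0,"delta_pos":[-5,-6.5,0],"angular":[0,0,0]},{"fingers":0,"delta_pos":[-5.5,-6,0],"angular":[0,0,0]}]'; python3 w.py;  python3 - <<'E'
from h import *
a=env.read_camera("top")[135:285,240:390];b=env.read_camera("side")[170:320,240:420]
cv2.imwrite("pics/c5.png",cv2.hconcat([cv2.resize(a,(390,390)),cv2.resize(b,(400,390))]))
E
```

```text
clock: 13.8
tcp_pos: [0.4592, -0.0869, 0.0954]
orientation: [-0.0, -0.011, 1.0, 0.0]
wrist_force: [-1.6, 1.8, 1.1]
finger_gap: 0.0001
13.8 station [[-115.9   10.8]] z 95.4 toolx yaw-st 0.00011086185438630158 F [-1.6  1.8  1.1] q [-0.36  0.2  -0.46  0.92  0.   -0.38] gap 0.0001 tilt [-0.  0. -1.]
```

View pics/c5.png

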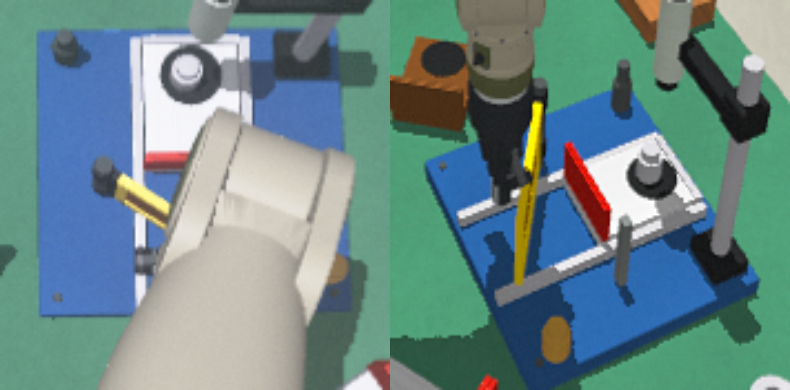

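The guard is swinging shut ahead of the fingers. Its panel now runs from the hinge at top crop (103,175) towards (165,215), and the stage and bushing have not moved. On with the arc.

```bash
python3 -m pendant '[{"fingers":0,"delta_pos":[-5.5,-6,0],"angular":[0,0,0]},{"fingers":0,"delta_pos":[-6,-5.5,0],"angular":[0,0,0]},{"fingers":0,"delta_pos":[-6.5,-5,0],"angular":[0,0,0]},{"fingers":0,"delta_pos":[-7,-5,0],"angular":[0,0,0]},{"fingers":0,"delta_pos":[-7,-4.5,0],"angular":[0,0,0]},{"fingers":0,"delta_pos":[-7.5,-4,0],"angular":[0,0,0]},{"fingers":0,"delta_pos":[-6,-3,0],"angular":[0,0,0]},{"fingers":0,"delta_pos":[-5,-2,0],"angular":[0,0,0]},{"fingers":0,"delta_pos":[-5,-2,0],"angular":[0,0,0]},{"fingers":0,"delta_pos":[-4,-1,0],"angular":[0,0,0]},{"fingers":0,"delta_pos":[-4,-1,0],"angular":[0,0,0]},{"fingers":0,"delta_pos":[-4,-1,0],"angular":[0,0,0]}]'; python3 w.py
```

```text
clock: 15.1
tcp_pos: [0.5273, -0.1249, 0.0954]
orientation: [-0.0, -0.011, 1.0, 0.0]
wrist_force: [-1.7, 0.4, 0.0]
finger_gap: 0.0001
15.1 station [[-48.6 -28.6]] z 95.4 toolx yaw-st 0.00035782313622057665 F [-1.7  0.4  0. ] q [-0.38  0.33 -0.28  0.96  0.   -0.4 ] gap 0.0001 tilt [-0.  0. -1.]
```

```bash
python3 -m pendant '[{"fingers":0,"delta_pos":[-2,0,0],"angular":[0,0,0]},{"fingers":0,"delta_pos":[-2,0,0],"angular":[0,0,0]},{"fingers":0,"delta_pos":[-2,0,0],"angular":[0,0,0]},{"fingers":0,"delta_pos":[-2,0,0],"angular":[0,0,0]},{"fingers":0,"delta_pos":[-2,0,0],"angular":[0,0,0]},{"fingers":0,"delta_pos":[-2,0,0],"angular":[0,0,0]}]'; python3 -m pendant '[{"fingers":0,"delta_pos":[-1,0,0],"angular":[0,0,0]}]'; python3 -m pendant '[{"fingers":0,"delta_pos":[-1,0,0],"angular":[0,0,0]}]';python3 -m pendant '[{"fingers":0,"delta_pos":[-1,0,0],"angular":[0,0,0]}]';python3 w.py
```

```text
clock: 15.7
tcp_pos: [0.5387, -0.1247, 0.0955]
orientation: [-0.0, -0.011, 1.0, -0.0]
wrist_force: [-7.5, -0.8, 3.8]
finger_gap: -0.0001
clock: 15.8
tcp_pos: [0.5386, -0.1245, 0.0952]
orientation: [-0.002, -0.011, 1.0, 0.0]
wrist_force: [-8.2, -0.4, 2.7]
finger_gap: 0.0
clock: 15.9
tcp_pos: [0.5386, -0.1244, 0.095]
orientation: [-0.003, -0.011, 1.0, 0.0]
wrist_force: [-9.8, -1.4, 5.4]
finger_gap: 0.0
clock: 16.0
tcp_pos: [0.5385, -0.1243, 0.0949]
orientation: [-0.004, -0.01, 1.0, 0.0]
wrist_force: [-12.7, -2.0, 6.7]
finger_gap: 0.0001
16.0 station [[-37.4 -28.2]] z 94.9 toolx yaw-st -0.00043129073178732255 F [-12.7  -2.    6.7] q [-0.37  0.35 -0.24  0.98 -0.   -0.39] gap 0.0001 tilt [-0.007  0.    -1.   ]
```

It stalled at station x −37, about 2 mm short of nominal. The thicker upper finger may be touching the panel's top edge. I'll back off, raise the tool so only the tips bear, and push again.

```bash
python3 -m pendant '[{"fingers":0,"delta_pos":[4,0,0],"angular":[0,0,0]},{"fingers":0,"delta_pos":[5,0,0],"angular":[0,0,0]},{"fingers":0,"delta_pos":[0,0,-10],"angular":[0,0,0]},{"fingers":0,"delta_pos":[0,0,-12],"angular":[0,0,0]},{"fingers":0,"delta_pos":[-2,0,-1],"angular":[0,0,0]},{"fingers":0,"delta_pos":[-2,0,0],"angular":[0,0,0]}]'; python3 -m pendant '[{"fingers":0,"delta_pos":[-1,0,0],"angular":[0,0,0]},{"fingers":0,"delta_pos":[-1,0,0],"angular":[0,0,0]}]'; python3 -m pendant '[{"fingers":0,"delta_pos":[-1,0,0],"angular":[0,0,0]},{"fingers":0,"delta_pos":[-1,0,0],"angular":[0,0,0]}]';python3 -m pendant '[{"fingers":0,"delta_pos":[-1,0,0],"angular":[0,0,0]}]';python3 -m pendant '[{"fingers":0,"delta_pos":[-1,0,0],"angular":[0,0,0]}]';python3 w.py
```

```text
clock: 16.6
tcp_pos: [0.5383, -0.1251, 0.1197]
orientation: [0.001, -0.011, 1.0, -0.0]
wrist_force: [0.1, 0.5, -0.2]
finger_gap: 0.0
clock: 16.8
tcp_pos: [0.5391, -0.1246, 0.1182]
orientation: [-0.0, -0.011, 1.0, 0.0]
wrist_force: [-0.3, 1.2, 0.1]
finger_gap: 0.0002
clock: 17.0
tcp_pos: [0.541, -0.1246, 0.1181]
orientation: [-0.0, -0.011, 1.0, 0.0]
wrist_force: [-0.9, -0.4, -0.4]
finger_gap: -0.0001
clock: 17.1
tcp_pos: [0.5412, -0.1246, 0.1181]
orientation: [-0.001, -0.011, 1.0, 0.0]
wrist_force: [-4.1, -0.5, 3.1]
finger_gap: 0.0002
clock: 17.2
tcp_pos: [0.5412, -0.1245, 0.1181]
orientation: [-0.002, -0.011, 1.0, -0.0]
wrist_force: [-8.9, -1.2, 5.2]
finger_gap: -0.0001
17.2 station [[-34.7 -28.5]] z 118.1 toolx yaw-st -0.00015195468537789955 F [-8.9 -1.2  5.2] q [-0.37  0.34 -0.2   1.03 -0.   -0.39] gap -0.0001 tilt [-0.004 -0.    -1.   ]
```

It now stops at x −34.7. The nominal shut value is −34.8, so the guard is hard shut. I retreat clear and check.

```bash
python3 -m pendant '[{"fingers":0,"delta_pos":[4,0,0],"angular":[0,0,0]},{"fingers":0,"delta_pos":[10,0,0],"angular":[0,0,0]},{"fingers":0,"delta_pos":[25,0,0],"angular":[0,0,0]},{"fingers":0,"delta_pos":[25,0,-10],"angular":[0,0,0]},{"fingers":0,"delta_pos":[20,20,-30],"angular":[0,0,0]},{"fingers":0,"delta_pos":[10,40,-30],"angular":[0,0,0]},{"fingers":0,"delta_pos":[0,40,-20],"angular":[0,0,0]},{"fingers":0,"delta_pos":[0,40,0],"angular":[0,0,0]},{"fingers":0,"delta_pos":[0,40,0],"angular":[0,0,0]},{"fingers":0,"delta_pos":[0,30,0],"angular":[0,0,0]},{"fingers":0,"delta_pos":[0,10,0],"angular":[0,0,0]},{"fingers":0,"delta_pos":[0,0,0],"angular":[0,0,0]}]'; python3 w.py;  python3 - <<'E'
from h import *
A=env.read_camera("top"); cv2.imwrite("pics/topf.png",A)
a=A[135:285,240:390];b=env.read_camera("side")[170:320,240:420]
cv2.imwrite("pics/c6.png",cv2.hconcat([cv2.resize(a,(390,390)),cv2.resize(b,(400,390))]))
print(proj("top",np.c_[wo([[-.02,.1],[-.02,.1-.193],[-.025,.1-.193]]),[.142]*3]).round(1).tolist())
d=cv2.absdiff(cv2.cvtColor(A,6),cv2.cvtColor(cv2.imread("pics/top0.png"),6))>60
n,l,s,c=cv2.connectedComponentsWithStats(d.astype(np.uint8)); print([x.tolist() for x in s[1:] if x[4]>15])
E
```

```text
clock: 18.4
tcp_pos: [0.4443, 0.0934, 0.2079]
orientation: [0.0, -0.012, 1.0, 0.0]
wrist_force: [1.0, 0.0, 0.3]
finger_gap: 0.0
18.4 station [[-127.   191.4]] z 207.9 toolx yaw-st 0.0028675252095666133 F [1.  0.  0.3] q [ 0.03  0.09 -0.29  1.19  0.    0.01] gap 0.0 tilt [ 0.  0. -1.]
[[279.3, 199.1], [353.9, 198.0], [353.9, 199.9]]
[[295, 152, 15, 24, 216], [317, 152, 14, 8, 68], [306, 156, 12, 11, 93], [318, 160, 14, 15, 110], [291, 175, 64, 44, 1164], [156, 186, 101, 234, 14896], [308, 196, 12, 3, 22], [275, 206, 78, 214, 4865], [292, 219, 4, 17, 30], [334, 219, 5, 6, 22], [11, 302, 63, 46, 913], [150, 316, 6, 10, 17], [0, 336, 5, 12, 51], [266, 369, 25, 10, 104], [275, 390, 50, 30, 577]]
```

View pics/c6.png

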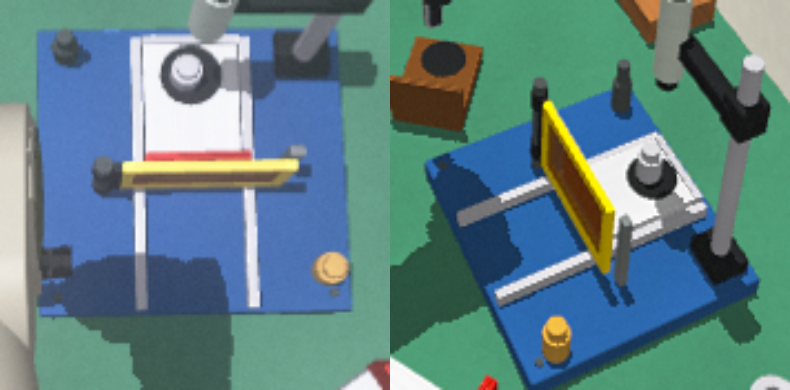

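The guard lies straight across, with its tip at about (355,198) against a predicted (354,199). The red face is behind it, the bushing stands upright on the disc, and the brass bushing and plug gauge have not moved.

```bash
python3 -c "
from workcell import env
env.hand_in()"
```

```text
the job is handed in; nothing more can be done
```

The job is done and handed in at about 18.5 s of the 54 s allowed. The stage is fully home with the steel bushing still standing on the black disc, and the guard is fully shut in front of it. I used closed fingertips throughout and pinched or lifted nothing.

- **Stage:** I pushed it in at 10–20 mm/s with about 3–12 N. The tool stalled against the rear stop, with the force rising to about 11 N.
- **Guard:** The first push stalled about 2.5 mm short of nominal. I took this to be the thicker upper part of the finger touching the panel's top edge, so for a moment contact may not have been by the fingertip alone. I backed off, raised the tool 23 mm and pushed again. It then stopped at station x −34.7 mm, where −34.8 mm is nominal for shut.
- **Last checks:** In the final pictures the guard lies straight across the front, with its tip within about 1 pixel of the predicted spot. The bushing is upright, and the brass bushing and plug gauge look unmoved. Compared with the first top picture, I saw no changes at the ring gauge, tool cone, jar or mug. The robot is clear, with only about 1 N read at the wrist.

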